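Clear the pliers and hold the disc crib's gate ajar

TASK

First put the pliers that lie in front of the grinding-disc crib away in the open drawer, lying flat inside it, and let go of them. Then unbolt the crib's sprung gate: its bolt sags, so take the upright handle, lift it to get the thick nose over the keeper's bent lip while you draw the bolt, without forcing it, and pull the gate ajar, about 11 cm at its free edge. Finish still holding the gate ajar by the bolt handle (it shuts if let go), with everything else on the bench left where it is.

Things in the scene. Friction and masses are not known exactly. Their poses are not given: they have to be found in the camera images.
- crib: Fixed disc crib: dark steel frame, wire sides, open top, 200 mm deep, 305 wide, 160 high. Origin on the bench in the plane of the closed gate, midway between hinge line (y = -120 mm) and free edge (y = +120 mm); z up, +x into the crib (the gate opens towards -x), +y along the shut gate to the keeper post. Stands at the left or right of the bench, turned a little.
- keeper: Fixed steel keeper on the post past the gate's free edge: a U channel, open above, two cheeks 26 mm apart and 32 mm high. Its mouth towards the gate is part closed by a bent-up lip, 5 mm thick, that stands 8 mm higher than the underside of the hanging bolt nose; the lip's gate side is at crib y = 123.5 mm. Origin and axes as the crib's.
- gate (a joint): Hinge of the grey barred gate (240 mm wide, 165 high, 20 thick), rad: 0 shut, grows as the free edge swings out to crib -x (anticlockwise from above), up to 1.2. A spring shuts it: about 0.25 N m at 0, 0.5 N m at 0.5 rad. It cannot open while the bolt's nose is in the keeper.
- gate_hinge (a point): Point on the gate's vertical hinge line, 185 mm above the bench, at crib x = 0, y = -120 mm.
- bolt: Loose steel barrel bolt on top of the gate: a 14 mm rod in two slack guides, with an upright round handle 18 mm thick, its top 65 mm above the rod's axis (250 mm above the bench). The nose, 22 x 18 x 26 mm, hangs behind the keeper's lip. Origin on the rod's axis under the handle, 160 mm from the hinge line when shot; +z up, +y to the nose. About 0.2 kg.
- bolt_grip (a point): On the axis of the bolt's handle, 50 mm above the rod's axis, 15 mm below the handle's top: where to grip, from above. The guides' tops are 25 mm above the rod's axis, so fingertips 30 mm above it clear them.
- bolt_draw (a joint): How far the bolt is drawn along the gate towards the hinge (crib -y while shut), m: about 0 shot, 0.045 fully drawn. From 0.005 the nose meets the lip unless lifted; from 0.028 it is clear of the keeper and the gate is free. Some 2 N of friction; it stays where it is left.
- bolt_lift (a joint): How far the bolt is lifted in its slack guides, m: 0 hanging, 0.014 at most; more than 0.008 passes the lip. It drops back by its weight.
- pliers: Steel pliers with black grips, 165 mm long, lying flat, 14 mm thick. Origin at the underside of the pivot block (34 mm long, 26 mm wide, flat-sided: the place to grip, across); +x to the jaws, which end 55 mm away (17 mm wide); the two grips end 110 mm away at -x, 52 mm over both. About 0.2 kg.
- drawer_spot (a point): On the inner floor of the open drawer of the low blue drawer unit (240 x 270 x 100 mm), midway across, 57 mm behind the inside of the drawer's front, 22 mm above the bench. +x points into the unit, y across. Inside the drawer is 228 mm wide; sides 56 mm, front 67 mm high over the floor. The unit's top (78 mm over the floor) begins (unit_drawer0 - 0.064 m) from here to +x.
- unit_drawer0 (a joint): How far the drawer stands open, m (0.125 to 0.155 at the start).
- nut_tin: Bystander: aluminium tin of nuts, 68 mm wide, 60 mm high, on the drawer unit. Origin under its centre.
- shackle: Bystander: steel D shackle, about 60 x 52 mm, lying near the pliers. Origin on the bench under its centre.
- steel_block: Bystander: dark steel block 60 x 55 x 50 mm. Origin under its centre.
- hammer: Bystander: hammer, lying at the right.
- wire_brush: Bystander: brush, lying at the left.
- pipe_stub: Bystander: short steel tube standing at the right, 60 mm wide, 80 mm high.
- rod_tin: Bystander: green tin of welding rods at the left, 80 mm wide, 200 mm high with the rods.

How it is judged:
By the outcome, as a careful person would: the job done as asked, in the order asked, and still so for the second after the job is handed in, while the arm keeps its last pose, push and grip.
It also fails if it takes over 59 s, if anything falls off the work surface, if the arm or the gripper's body presses on something with over 40 N, if the wrist force passes 120 N, or if a joint passes its speed limit or range.

ROBOT

A 6-joint arm with a two-finger parallel gripper is mounted at the origin on the work surface. World frame = base frame: x ahead of the robot, y to its left, z up, the work surface at z = 0. Lengths are in m, angles in rad, forces in N, time in s.
With the tool pointing down it reaches from about 0.225 to 0.875 m from the base axis. Payload 3.4 kg.
Tool frame: the origin (TCP) lies at the very end of the fingers, on their centre line; the grasp point (between the pads) lies 19 mm behind it; z points along the fingers, y is the line along which they close (so a half turn about z gives the same grasp; the last joint's range is limited). The gripper opens to 85 mm and grips with 20 to 120 N. Pads are 22 mm wide; open, the fingers measure 114 mm over their backs; the gripper's body (76 mm by 85 mm) begins 54 mm behind the grasp point. The pads swing forward as they close: fully open they stand 13 mm farther back than shut.
Start: joints at [-1.458, 0.276, 1.505, -0, 1.361, -0.121], TCP at [0.133, -0.559, 0.231] pointing down, gripper open.
Joint ranges: [-2.89, 2.89], [-0.75, 2.08], [0.22, 2.7], [-1.18, 4.32], [0.11, 2.71], [-2.7, 2.7]. Speed limits (rad/s): [2.57, 2.57, 3.14, 3.14, 3.14, 3.14].

INTERFACE

Orientations are given as a unit quaternion [w, x, y, z].
In Python, from bench import env gives the robot as it stands.
- The arm moves only by the tool send_path, called after "Call:" in YAML: its name, and indented under it one key for each argument. Schema: {"type":"object","properties":{"moves":{"type":"array","items":{"type":"number"},"minItems":7,"maxItems":70},"grip_force":{"type":"number"},"only":{"type":"string"},"quiet":{"type":"boolean"},"lines":{"type":"string"}},"required":["moves"],"additionalProperties":false}. moves is one flat list of numbers that holds 1 to 10 rows one after another, with no inner brackets; each row has 7 numbers: a rotation vector rx, ry, rz in units of 0.2 rad, then dx, dy, dz in shares of the most that a row can go, 1 being 62.5 mm, then the finger opening in m; each row shifts and turns the commanded pose from where the row before left it, along the tool's axes as they then stand; what a row does not reach is not made up. A row lasts 1/8 s, in which the tool goes at most 0.0625 m and 0.188 rad, less where a joint would pass 70% of its speed; a pose out of reach is approached as far as the arm can. The fingers move at their own pace and stop on an object; grip_force is the grip in N (left out, the last holds). Time passes only in rows, so rows that do not move let the fingers close. The tool returns the time, the measured TCP pose, the force, the opening and the grip force at its end. only (a regular expression) keeps the lines of the reply that match it, lines (a string "A,B") keeps lines A to B, and quiet returns only ok. Input that does not fit is refused with a message, and nothing moves.
- env.get_obs(): the state, without advancing time (a new reading comes with each control period).
- env.read_camera(name): name is "side" or "top" or "wrist"; returns a dict with "img" (384x512x3 uint8, blue, green, red), "fov_y" (degrees; the focal length in pixels is half the picture's height over the tangent of half this angle, whatever the lens; pixels are square), "cx", "cy" (the principal point, pixels), "cam_to_world" (4x4, takes a point from camera to world coordinates). Camera axes: x right, y down, z forward; pixel columns grow to the right and rows downward; lengths in m; the calibration is good to about 2 mm. A picture is of the moment at which its call begins. There is no depth.
- env.sign_off(): hands the job in; it is judged then, once.
The state is a dict: "time": time; "q": joint angles; "joint_velocities": joint speeds; "effort": joint torques, N m; "tcp_pos": TCP position; "tcp_rot": TCP orientation; "ft_force": force on the tool from outside, world axes, zero at the start; "torque": the same for the moment, N m; "finger_gap": finger opening in m; "gripper_force": force on a finger pad.
Only numpy, scipy, OpenCV 4.12 (cv2) and the standard library are available. Lean on these libraries where they do the work, as an engineer would, in place of code of your own. Each camera call takes 0.05 s, during which the arm holds its last target. There are 200 camera calls.

## Working session

There is one attempt and no reset: what is moved stays moved. The work goes in short steps, Python scripts to look and compute and a tool call to move; the robot and the scene stay as the last step left them, time stands still between calls to the robot, and variables do not carry over. Pictures are saved under pics/ and viewed, at most 10 in all, crops included, and the job is handed in when it is done.

```bash
ls; mkdir -p pics
```

Create h.py:
```python
import numpy as np, cv2
from bench import env
def snap(n,f=None):
    c=env.read_camera(n)
    if f: cv2.imwrite('pics/'+f+'.png',c['img'])
    return c
def ray(c,u,v):
    h=c['img'].shape[0]; f=h/2/np.tan(np.radians(c['fov_y'])/2)
    T=np.array(c['cam_to_world']); d=T[:3,:3]@np.array([(u-c['cx'])/f,(v-c['cy'])/f,1]); return T[:3,3],d/np.linalg.norm(d)
def onz(c,u,v,z):
    o,d=ray(c,u,v); return o+d*(z-o[2])/d[2]
def tri(c1,p1,c2,p2):
    o1,d1=ray(c1,*p1);o2,d2=ray(c2,*p2)
    s=np.linalg.lstsq(np.c_[d1,-d2],o2-o1,rcond=None)[0]
    a=o1+s[0]*d1;b=o2+s[1]*d2; return (a+b)/2,np.linalg.norm(a-b)
def proj(c,P):
    h=c['img'].shape[0]; f=h/2/np.tan(np.radians(c['fov_y'])/2)
    T=np.array(c['cam_to_world']); p=T[:3,:3].T@(np.array(P)-T[:3,3]); return c['cx']+f*p[0]/p[2],c['cy']+f*p[1]/p[2]
```

Run:
```python
from h import *
for n in('top','side'):
    c=snap(n); print(n,c['fov_y'],c['cx'],c['cy'],np.round(c['cam_to_world'],3).tolist())
    cv2.imwrite(f'pics/{n}0.png',cv2.resize(c['img'],(800,600),interpolation=cv2.INTER_CUBIC))
o=env.get_obs();print(o['time'],o['tcp_pos'],o['tcp_rot'],o['finger_gap'])
```

```text
bench.py
pics
top 45.91693560450109 259.91922351128835 190.95128398433312 [[0.023, -0.992, 0.127, 0.31], [-1.0, -0.023, 0.003, 0.001], [0.0, -0.127, -0.992, 1.829], [0.0, 0.0, 0.0, 1.0]]
side 57.77934923880637 254.29617070931556 191.8399430716645 [[-0.95, -0.223, 0.22, 0.293], [-0.313, 0.682, -0.661, 0.703], [-0.003, -0.696, -0.718, 0.928], [0.0, 0.0, 0.0, 1.0]]
0.1 [ 0.13316098 -0.55888966  0.23052352] [-8.25566478e-04  9.93173738e-01  1.16641523e-01  1.11482730e-05] 0.08504163569292927
```

View pics/top0.png

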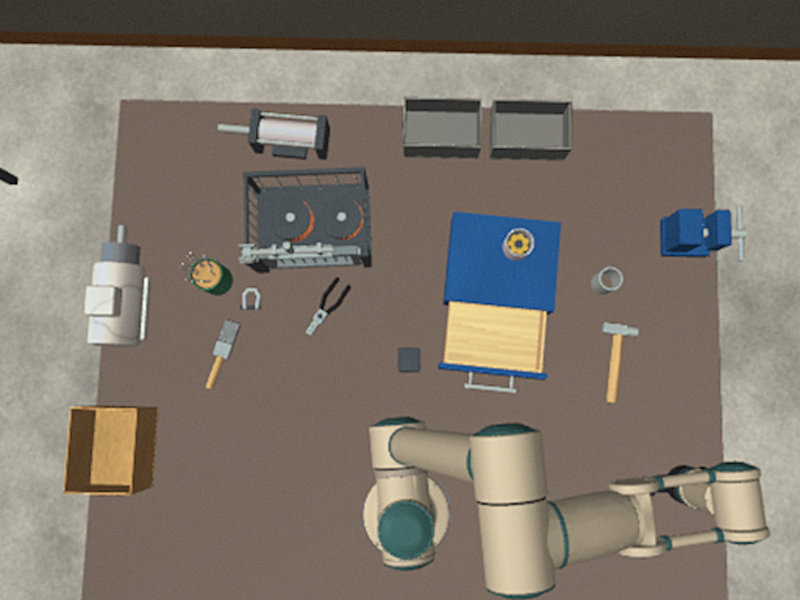

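View pics/side0.png

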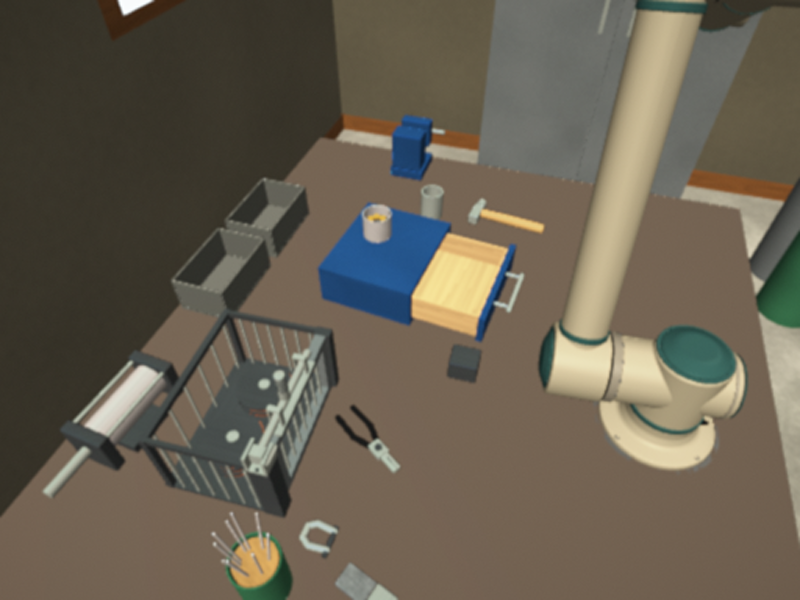

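The top view (800x600 scale) shows the crib at upper left, with the gate towards the robot and the bolt on it at y≈250. The pliers' pivot is at (320,315), jaws lower left, and the drawer runs from about (445,302) to (545,375). The side view has the pliers' pivot at (375,448) and the handle top at (303,357).

Add to h.py:
```python
from scipy.spatial.transform import Rotation as Ro
def rot(o=None):
    q=(o or env.get_obs())['tcp_rot']; return Ro.from_quat([q[1],q[2],q[3],q[0]])
def plan(target,yaw=None):
    """tool-axis move to world TCP target; yaw = world heading of tool y axis (mod pi), tool down"""
    o=env.get_obs(); R=rot(o); 
    if yaw is not None:
        ybest=min([yaw+k*np.pi for k in(-2,-1,0,1,2)],key=lambda a:abs((a-np.arctan2(R.as_matrix()[1,1],R.as_matrix()[0,1])+np.pi)%(2*np.pi)-np.pi))
        y=np.array([np.cos(ybest),np.sin(ybest),0]);z=np.array([0,0,-1]);x=np.cross(y,z)
        R2=Ro.from_matrix(np.c_[x,y,z]); print('rotvec(tool)',np.round((R.inv()*R2).as_rotvec(),3)); R=R2
    d=np.array(target)-o['tcp_pos']
    print('d world',np.round(d,4),'d tool(after rot)',np.round(R.inv().apply(d),4),'|d|',round(np.linalg.norm(d),3),'t',o['time'],'q6',round(o['q'][5],2))
```

Run:
```python
from h import *
t=snap('top');s=snap('side');k=.64
pts={'pivot':((320,315),(375,448)),'jaw':((309,332),(396,467)),'handle':(None,(303,357)),'tin':((519,241),(376,216)),
'drR':((548,305),(508,256)),'frontL':((441,367),(482,334)),'frontR':((545,376),(514,247)),'unitFR':((556,311),(450,233)),'unitFL':((446,303),(410,318)),
'crib_left_top':((246,262),(287,508)),'crib_right':((371,265),None)}
for n,(a,b) in pts.items():
    if a is None or b is None: continue
    P,e=tri(t,np.array(a)*k,s,np.array(b)*k);print(n,np.round(P,3),round(e,3))
plan([.45,.0,.35])
```

```text
pivot [ 0.496  0.229 -0.003] 0.001
jaw [0.449 0.255 0.   ] 0.005
tin [ 0.67  -0.265  0.144] 0.005
drR [ 0.44  -0.345  0.054] 0.176
frontL [ 0.365 -0.087  0.025] 0.006
frontR [ 0.346 -0.341  0.073] 0.007
unitFR [ 0.512 -0.374  0.049] 0.006
unitFL [ 0.532 -0.098  0.008] 0.004
crib_left_top [0.603 0.409 0.056] 0.038
d world [0.3168 0.559  0.1192] d tool(after rot) [ 0.4377 -0.4706 -0.1186] |d| 0.654 t 0.2 q6 -0.12
```

Careful with the scale: shifts go in shares of 62.5 mm and turns go in units of 0.2 rad. That gives: 0.046 m is 0.736, -0.032 m is -0.512.

Call:
send_path:
  moves: [0,0,0,0.736,-0.512,-0.304,0.085,0,0,0,0.736,-0.512,-0.304,0.085,0,0,0,0.736,-0.512,-0.304,0.085,0,0,0,0.736,-0.512,-0.304,0.085,0,0,0,0.736,-0.512,-0.304,0.085,0,0,0,0.736,-0.512,-0.304,0.085,0,0,0,0.736,-0.512,-0.304,0.085,0,0,0,0.736,-0.512,-0.304,0.085]
  grip_force: 40

```text
time: 1.2
tcp_pos: [0.4327, -0.2235, 0.3839]
tcp_rot: [0.0, 0.993, 0.117, 0.0]
ft_force: [0.1, -0.1, 0.2]
finger_gap: 0.0849
gripper_force: 0.0
```

Run:
```python
from h import *
c=snap('wrist'); print(c['fov_y'],np.round(c['cam_to_world'],3).tolist()); cv2.imwrite('pics/w1.png',cv2.resize(c['img'],(800,600)))
import pickle; pickle.dump(c,open('w1.pkl','wb'))
plan([.49,.24,.35])
```

```text
71.67355516972223 [[0.232, -0.937, -0.261, 0.5], [-0.973, -0.224, -0.062, -0.207], [-0.001, 0.269, -0.963, 0.526], [0.0, 0.0, 0.0, 1.0]]
d world [ 0.052   0.4583 -0.0364] d tool(after rot) [ 0.1593 -0.4327  0.0386] |d| 0.463 t 1.25 q6 0.72
```

View pics/w1.png

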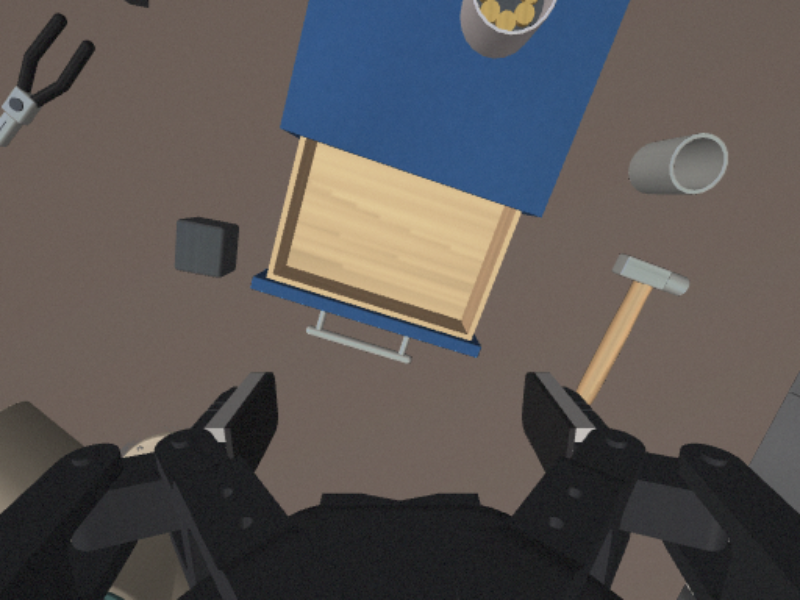

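The wrist view shows the drawer floor's front corners at (287,265) and (460,323), and the unit's top front edge from (282,130) to (540,215). The pliers' pivot is at (18,103).

To row units: -0.053 m is -0.848, 0.017 m is 0.272.

Call:
send_path:
  moves: [0,0,0,0.272,-0.848,0.064,0.085,0,0,0,0.272,-0.848,0.064,0.085,0,0,0,0.272,-0.848,0.064,0.085,0,0,0,0.272,-0.848,0.064,0.085,0,0,0,0.272,-0.848,0.064,0.085,0,0,0,0.272,-0.848,0.064,0.085,0,0,0,0.272,-0.848,0.064,0.085,0,0,0,0.272,-0.848,0.064,0.085]

```text
time: 2.25
tcp_pos: [0.4658, 0.2204, 0.351]
tcp_rot: [0.0, 0.993, 0.117, 0.0]
ft_force: [0.2, -0.7, 0.7]
finger_gap: 0.085
gripper_force: 0.0
```

Run:
```python
from h import *
import pickle
c=snap('wrist'); cv2.imwrite('pics/w2.png',cv2.resize(c['img'],(800,600)))
pickle.dump(c,open('w2.pkl','wb'))
w=pickle.load(open('w1.pkl','rb'));k=.64
for n,p,z in(('fl',(287,265),.022),('fr',(460,323),.022),('uL',(282,130),.1),('uR',(540,215),.1),('piv',(18,103),.014)):
    print(n,np.round(onz(w,p[0]*k,p[1]*k,z),4))
```

```text
fl [ 0.3832 -0.0935  0.022 ]
fr [ 0.3606 -0.32    0.022 ]
uL [ 0.5286 -0.0855  0.1   ]
uR [ 0.5104 -0.3499  0.1   ]
piv [0.4933 0.2329 0.014 ]
```

View pics/w2.png

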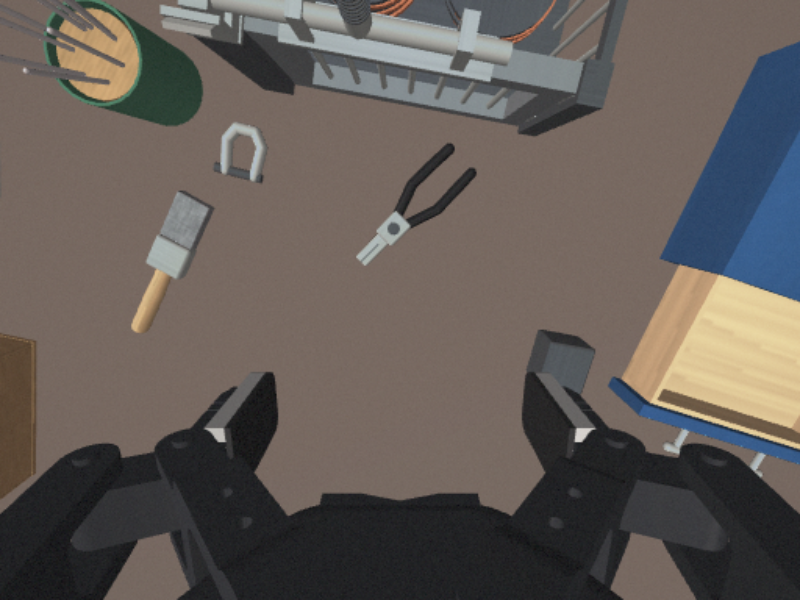

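The pliers' pivot block is at (393,229), the jaw tip near (363,260) and the grip ends at (450,148) and (472,172). The shackle is at (240,155), and the bolt rod runs along the top edge.

Run:
```python
from h import *
import pickle
w=pickle.load(open('w1.pkl','rb'));c=pickle.load(open('w2.pkl','rb'))
def steel(c,box):
    x0,y0,x1,y1=box; g=c['img'][y0:y1,x0:x1]; hsv=cv2.cvtColor(g,cv2.COLOR_BGR2HSV)
    bright=((hsv[...,2]>140)).astype(np.uint8); dark=(hsv[...,2]<55).astype(np.uint8)
    out=[]
    for m in(bright,dark):
        ys,xs=np.nonzero(m); out.append(np.c_[xs+x0,ys+y0])
    return out
b,d=steel(c,(215,85,315,175))
P=np.array([onz(c,u,v,.010) for u,v in np.r_[b,d]])[:,:2]
print(len(b),len(d)); m=P.mean(0); 
r=cv2.minAreaRect((P*1000).astype(np.float32)); print('rect',r)
# tip & grip ends
B=np.array([onz(c,u,v,.012) for u,v in b])[:,:2]
for n,p in(('piv',(393,229)),('tip',(362,261)),('g1',(451,147)),('g2',(473,171))): print(n,np.round(onz(c,p[0]*.64,p[1]*.64,.012),4))
print('height tri pivot',tri(w,(18*.64,103*.64),c,(393*.64,229*.64)))
print('drawer rim corner / unit corner', tri(w,(282*.64,130*.64),c,(721*.64,274*.64)), tri(w,(270*.64,277*.64),c,(655*.64,403*.64)))
bc=B.mean(0);print('bright mean',bc, cv2.minAreaRect((B*1000).astype(np.float32)))
```

```text
350 691
rect ((515.474853515625, 220.0341796875), (49.24373245239258, 162.57040405273438), 57.53036880493164)
piv [0.4908 0.2341 0.012 ]
tip [0.4466 0.2609 0.012 ]
g1 [0.591  0.1929 0.012 ]
g2 [0.5727 0.1628 0.012 ]
height tri pivot (array([0.49212657, 0.23402972, 0.01295891]), np.float64(0.0024039739497747287))
drawer rim corner / unit corner (array([ 0.5295717 , -0.0845804 ,  0.09661668]), np.float64(0.0014040504846616533)) (array([ 0.37921291, -0.09053832,  0.07950969]), np.float64(0.00026770906683361295))
bright mean [0.47981927 0.24340907] ((476.47393798828125, 245.32383728027344), (23.77625846862793, 69.03863525390625), 58.15871047973633)
```

To row units: -0.18 rad is -0.9.

Call:
send_path:
  moves: [0,0,-0.9,0,0,0,0.055,0,0,-0.9,0,0,0,0.055,0,0,-0.9,0,0,0,0.055,0,0,-0.9,0,0,0,0.055,0,0,-0.9,0,0,0,0.055,0,0,-0.9,0,0,0,0.055,0,0,-0.9,0,0,0,0.055,0,0,-0.9,0,0,0,0.055,0,0,-0.9,0,0,0,0.055,0,0,-0.9,0,0,0,0.055]

```text
time: 3.55
tcp_pos: [0.4659, 0.2184, 0.351]
tcp_rot: [-0.0, 0.524, 0.852, -0.0]
ft_force: [-0.0, -0.7, 0.3]
finger_gap: 0.0549
gripper_force: 0.0
```

Call:
send_path:
  moves: [0,0,-0.9,0,0,0,0.055,0,0,-0.9,0,0,0,0.055,0,0,-0.9,0,0,0,0.055]

```text
time: 3.92
tcp_pos: [0.4659, 0.2184, 0.351]
tcp_rot: [-0.0, 0.277, 0.961, -0.0]
ft_force: [-0.6, 0.5, -0.4]
finger_gap: 0.0552
gripper_force: 0.0
```

```bash
python3 -c "
from h import *;plan([.492,.2345,.06],np.radians(57.5))"
```

```text
rotvec(tool) [-0.001 -0.     0.005]
d world [ 0.0261  0.0161 -0.291 ] d tool(after rot) [-0.0133  0.0276  0.291 ] |d| 0.293 t 3.925 q6 -0.71
```

To row units: 0.058 m is 0.928, 0.059 m is 0.944, 0.005 rad is 0.025.

Call:
send_path:
  moves: [0,0,0.025,-0.048,0.096,0.928,0.055,0,0,0,-0.048,0.096,0.928,0.055,0,0,0,-0.048,0.096,0.928,0.055,0,0,0,-0.048,0.096,0.928,0.055,0,0,0,-0.016,0.064,0.944,0.055,0,0,0,0,0,0,0.055]

```text
time: 4.68
tcp_pos: [0.4883, 0.2337, 0.0562]
tcp_rot: [-0.005, 0.283, 0.959, -0.003]
ft_force: [0.3, -0.5, 1.0]
finger_gap: 0.055
gripper_force: 0.0
```

Run:
```python
from h import *
c=snap('wrist'); g=c['img']; cv2.imwrite('pics/w3.png',g); plan([.492,.2345,.004],np.radians(57.5))
import pickle; pickle.dump(c,open('w3.pkl','wb'))
```

```text
rotvec(tool) [-0.004 -0.003 -0.006]
d world [ 0.0011 -0.0001 -0.0552] d tool(after rot) [-0.001   0.0005  0.0552] |d| 0.055 t 4.725 q6 -0.68
```

View pics/w3.png

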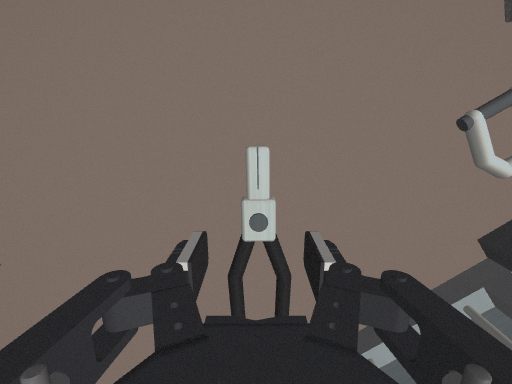

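The wrist view has the pivot block at (258,222), centred between the pads (inner edges ≈207 and 307) and aligned with them.

Run:
```python
from h import *
import pickle
c=pickle.load(open('w3.pkl','rb')); print(onz(c,258.5,219,.014))
```

```text
[0.49075028 0.23553065 0.014     ]
```

Call:
send_path:
  moves: [0,0,0,-0.016,0,0.448,0.055,0,0,0,0,0,0.384,0.055,0,0,0,0,0,0,0.055]
  grip_force: 50

```text
time: 5.1
tcp_pos: [0.4937, 0.2349, 0.0098]
tcp_rot: [0.001, 0.283, 0.959, 0.0]
ft_force: [-0.2, -0.2, -0.2]
finger_gap: 0.0551
gripper_force: 0.0
```

To row units: 0.005 m is 0.08, 0.002 m is 0.032.

Call:
send_path:
  moves: [0,0,0,0.032,0,0.08,0.055,0,0,0,0,0,0,0.01,0,0,0,0,0,0,0.01,0,0,0,0,0,0,0.01,0,0,0,0,0,0,0.01]
  grip_force: 50

```text
time: 5.72
tcp_pos: [0.4916, 0.236, 0.0046]
tcp_rot: [0.001, 0.282, 0.959, 0.0]
ft_force: [-1.6, 0.2, 5.7]
finger_gap: 0.0243
gripper_force: 48.6
```

To row units: -0.055 m is -0.88, -0.03 m is -0.48.

Call:
send_path:
  moves: [0,0,0,0,0,-0.48,0.01,0,0,0,0,0,-0.88,0.01,0,0,0,0,0,-0.88,0.01,0,0,0,0,0,-0.88,0.01]

```text
time: 6.22
tcp_pos: [0.4907, 0.2358, 0.2002]
tcp_rot: [0.0, 0.282, 0.959, 0.0]
ft_force: [1.4, -0.1, -1.7]
finger_gap: 0.0244
gripper_force: 49.8
```

```bash
python3 -c "
from h import *;plan([.443,-.186,.18],np.radians(-5.7))
o=env.get_obs();print(rot(o).inv().apply(np.array([.443,-.186,.18])-o['tcp_pos']))"
```

```text
rotvec(tool) [0.    0.    1.098]
d world [-0.0477 -0.4218 -0.0202] d tool(after rot) [-0.4245 -0.0056  0.0202] |d| 0.425 t 6.225 q6 -0.68
[-0.18847218 -0.38038122  0.02021221]
```

Call:
send_path:
  moves: [0,0,0,-0.376,-0.76,0,0.01,0,0,0,-0.376,-0.76,0,0.01,0,0,0,-0.376,-0.76,0,0.01,0,0,0,-0.376,-0.76,0,0.01,0,0,0,-0.376,-0.76,0,0.01,0,0,0,-0.376,-0.76,0,0.01,0,0,0,-0.376,-0.76,0,0.01,0,0,0,-0.376,-0.76,0,0.01]

```text
time: 7.22
tcp_pos: [0.4426, -0.1868, 0.1985]
tcp_rot: [0.0, 0.283, 0.959, 0.0]
ft_force: [0.4, 0.4, -2.2]
finger_gap: 0.0247
gripper_force: 49.8
```

Call:
send_path:
  moves: [0,0,0.785,0,0,0,0.01,0,0,0.785,0,0,0,0.01,0,0,0.785,0,0,0,0.01,0,0,0.785,0,0,0,0.01,0,0,0.785,0,0,0,0.01,0,0,0.785,0,0,0,0.01,0,0,0.785,0,0,0,0.01,0,0,0,0,0,0,0.01]

```text
time: 8.22
tcp_pos: [0.443, -0.1851, 0.1984]
tcp_rot: [-0.0, 0.741, 0.671, -0.0]
ft_force: [-1.0, 0.6, -2.1]
finger_gap: 0.0246
gripper_force: 49.9
```

Run:
```python
from h import *
import pickle
plan([.443,-.186,.028],np.radians(-5.7))
c=snap('wrist','w4');pickle.dump(c,open('w4.pkl','wb'))
```

```text
rotvec(tool) [-0. -0.  0.]
d world [ 0.     -0.0009 -0.1704] d tool(after rot) [-9.000e-04  1.000e-04  1.704e-01] |d| 0.17 t 8.225 q6 -0.44
```

View pics/w4.png

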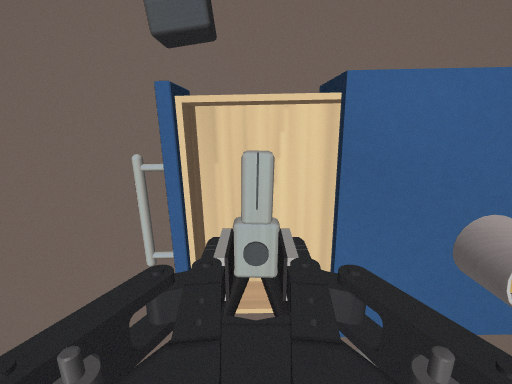

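The pliers are held straight, jaw tip at (257,155), between the drawer front (x≈190) and the unit's edge (x≈335). They are clear all round.

Run:
```python
from h import *
import pickle
w=pickle.load(open('w1.pkl','rb'));c=pickle.load(open('w4.pkl','rb'))
print(tri(w,(287*.64,265*.64),c,(197,105)))
```

```text
(array([ 0.38242176, -0.09076557,  0.01110726]), np.float64(0.0034602988356951026))
```

Call:
send_path:
  moves: [0,0,0,0,0,0.8,0.01,0,0,0,0,0,0.8,0.01,0,0,0,0,0,0.72,0.01,0,0,0,0,0,0.16,0.01,0,0,0,0,0,0,0.01]

```text
time: 8.9
tcp_pos: [0.4436, -0.1856, 0.0436]
tcp_rot: [0.0, 0.742, 0.671, -0.0]
ft_force: [0.1, -0.6, -1.6]
finger_gap: 0.0243
gripper_force: 49.9
```

To row units: 0.01 m is 0.16, 0.005 m is 0.08.

Call:
send_path:
  moves: [0,0,0,0,0,0.16,0.01,0,0,0,0,0,0.08,0.01,0,0,0,0,0,0,0.01]

```text
time: 9.28
tcp_pos: [0.4433, -0.1854, 0.0285]
tcp_rot: [0.0, 0.742, 0.671, 0.0]
ft_force: [-0.0, -0.2, -2.1]
finger_gap: 0.0244
gripper_force: 50.0
```

Call:
send_path:
  moves: [0,0,0,0,0,0.048,0.01,0,0,0,0,0,0,0.01]

```text
time: 9.52
tcp_pos: [0.4444, -0.1856, 0.0265]
tcp_rot: [0.001, 0.742, 0.67, 0.001]
ft_force: [0.3, 2.1, 6.2]
finger_gap: 0.0243
gripper_force: 50.8
```

Contact with the drawer floor is at TCP 0.0265, which matches the 22 mm floor. I'll release now with a small opening and rise.

Call:
send_path:
  moves: [0,0,0,0,0,0,0.045,0,0,0,0,0,0,0.045,0,0,0,0,0,-0.48,0.045,0,0,0,0,0,-0.88,0.045,0,0,0,0,0,-0.96,0.045,0,0,0,0,0,-0.96,0.045,0,0,0,0,0,-0.96,0.045,0,0,0,0,0,0,0.045]

```text
time: 10.52
tcp_pos: [0.4456, -0.1868, 0.2954]
tcp_rot: [0.005, 0.742, 0.671, 0.002]
ft_force: [0.1, -0.7, 0.1]
finger_gap: 0.0452
gripper_force: 0.0
```

Run:
```python
from h import *
import pickle
a=snap('wrist');t=snap('top')
cv2.imwrite('pics/w5.png',np.hstack([cv2.resize(a['img'],(400,300)),cv2.resize(t['img'][60:300,130:450],(400,300))]))
plan([.48,.28,.38])
```

```text
d world [0.037  0.4652 0.0897] d tool(after rot) [ 0.4666 -0.0101 -0.0899] |d| 0.475 t 10.625 q6 -0.44
```

View pics/w5.png

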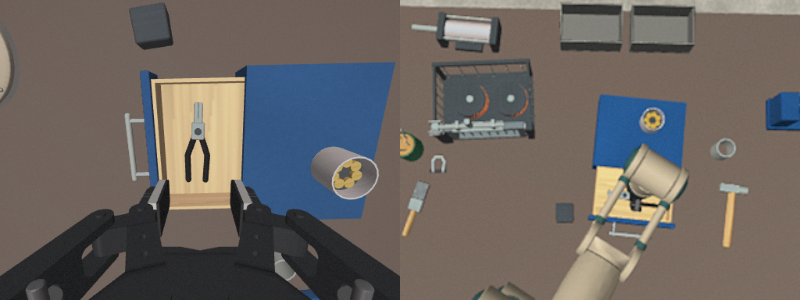

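The pliers lie flat in the drawer, released, with the tin, block and shackle in place. Next is the crib, so I'm getting a rough handle position from the side view.

Run:
```python
from h import *
s=snap('side');t=snap('top')
P=onz(s,303*.64,357*.64,.25);print(P,np.array(proj(t,P))/.64)
plan([P[0]-.04,P[1]-.09,.38])
```

```text
[0.60327139 0.24414735 0.25      ] [301.51840017 256.24368761]
d world [0.121  0.3389 0.0915] d tool(after rot) [ 0.3495  0.0859 -0.0913] |d| 0.371 t 10.725 q6 -0.44
```

To row units: 0.0495 m is 0.792, 0.012 m is 0.192.

Call:
send_path:
  moves: [0,0,0,0.792,0.192,-0.176,0.06,0,0,0,0.792,0.192,-0.176,0.06,0,0,0,0.792,0.192,-0.176,0.06,0,0,0,0.792,0.192,-0.176,0.06,0,0,0,0.792,0.192,-0.176,0.06,0,0,0,0.792,0.192,-0.176,0.06,0,0,0,0.792,0.192,-0.176,0.06,0,0,0,0.792,0.192,-0.176,0.06,0,0,0,0,0,0,0.06]

```text
time: 11.85
tcp_pos: [0.5793, 0.2023, 0.3755]
tcp_rot: [-0.001, 0.74, 0.672, -0.001]
ft_force: [-0.1, -1.2, -1.3]
finger_gap: 0.0601
gripper_force: 0.0
```

Run:
```python
from h import *
import pickle
pickle.dump(snap('wrist'),open('w6.pkl','wb'))
```

Call:
send_path:
  moves: [0,0,0,0.32,-0.8,0,0.06,0,0,0,0.32,-0.8,0,0.06,0,0,0,0,0,0,0.06]

```text
time: 12.28
tcp_pos: [0.4796, 0.2487, 0.378]
tcp_rot: [-0.001, 0.741, 0.671, -0.001]
ft_force: [0.9, -0.8, 0.1]
finger_gap: 0.06
gripper_force: 0.0
```

Run:
```python
from h import *
import pickle
a=pickle.load(open('w6.pkl','rb'));b=snap('wrist');pickle.dump(b,open('w7.pkl','wb'))
cv2.imwrite('pics/w67.png',np.hstack([a['img'][:,56:456],b['img'][:,56:456]]))
```

```text
(no output)
```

View pics/w67.png

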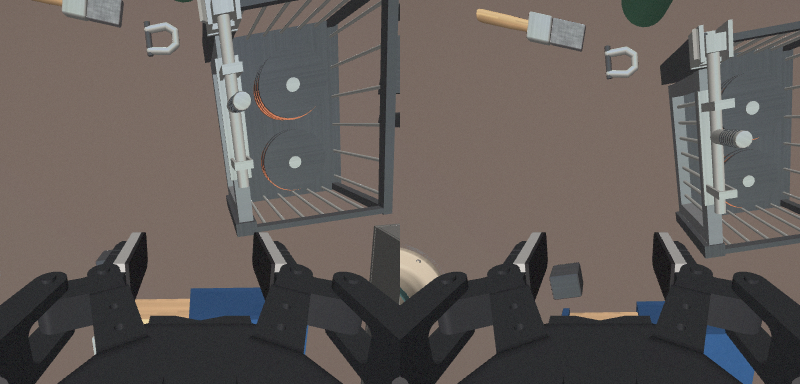

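Left view: the handle's top disc is at (243,101), the guides at (232,68) and (241,166), and the keeper at the top, (222,10). Right view: the handle top is at (742,139), the guides at (716,104) and (721,193), and the keeper at (714,40).

Run:
```python
from h import *
import pickle
a=pickle.load(open('w6.pkl','rb'));b=pickle.load(open('w7.pkl','rb'))
def blob(c,u,v,r=13):
    g=cv2.cvtColor(c['img'],cv2.COLOR_BGR2GRAY)[v-r:v+r,u-r:u+r]
    cs=cv2.HoughCircles(cv2.resize(g,None,fx=4,fy=4,interpolation=cv2.INTER_CUBIC),cv2.HOUGH_GRADIENT,1,200,param1=80,param2=12,minRadius=24,maxRadius=48)
    x=cs[0,0]/4; return (u-r+x[0]-.4,v-r+x[1]-.4),x[2]
pa,ra=blob(a,299,101);pb,rb=blob(b,398,139);print(pa,ra,pb,rb)
H=tri(a,pa,b,pb);print('top',H)
# rod line: midpoints of rod across rows, both views, by brightest run
f=lambda c,pts:[onz(c,u,v,.185) for u,v in pts]
for c,pts in((a,[(224+56,25),(229+56,50),(239+56,145),(243+56,190)]),(b,[(713-344,60),(714-344,88),(718-344,170),(720-344,208)])):
    P=np.array(f(c,pts))[:,:2];print(np.round(P,4).tolist()); d=np.polyfit(P[:,1],P[:,0],1);print('heading deg',90-np.degrees(np.arctan(d[0])),'x at yH',np.polyval(d,H[0][1]))
print([ (round(v)) for v in np.array(proj(a,H[0]))])
```

```text
(np.float32(297.975), np.float32(100.225)) 9.1 (np.float32(399.225), np.float32(138.225)) 8.8
top (array([0.62906078, 0.28720137, 0.24685439]), np.float64(0.0003614828883403523))
[[0.6229, 0.3709], [0.6267, 0.3456], [0.632, 0.2392], [0.6339, 0.1816]]
heading deg 93.13878121920017 x at yH 0.628734689723419
[[0.6227, 0.3725], [0.6244, 0.3423], [0.631, 0.244], [0.6347, 0.1926]]
heading deg 93.83516129256861 x at yH 0.6282531625426168
[298, 100]
```

```bash
python3 -c "
from h import *;plan([.629,.287,.30],np.radians(3.5))"
```

```text
rotvec(tool) [-0.001  0.001 -0.161]
d world [ 0.1474  0.039  -0.0779] d tool(after rot) [0.0299 0.1495 0.0779] |d| 0.171 t 12.325 q6 0.45
```

Call:
send_path:
  moves: [0,0,-0.805,0,0,0,0.06,0,0,0,0.16,0.8,0.416,0.06,0,0,0,0.16,0.8,0.416,0.06,0,0,0,0.16,0.8,0.416,0.06,0,0,0,0,0,0,0.06,0,0,0,0,0,0,0.06]

```text
time: 13.08
tcp_pos: [0.6316, 0.2863, 0.299]
tcp_rot: [-0.0, 0.686, 0.727, -0.001]
ft_force: [-0.8, 0.2, 0.3]
finger_gap: 0.0604
gripper_force: 0.0
```

Run:
```python
from h import *
import pickle
a=pickle.load(open('w6.pkl','rb'))
plan([.629,.287,.219],np.radians(3.5))
b=snap('wrist');pickle.dump(b,open('w8.pkl','wb'))
u,v=map(int,proj(b,[.629,.287,.249]));print(u,v)
g=cv2.cvtColor(b['img'],cv2.COLOR_BGR2GRAY);r=30
cv2.imwrite('pics/w8.png',b['img'])
cs=cv2.HoughCircles(cv2.resize(g[v-r:v+r,u-r:u+r],None,fx=4,fy=4),cv2.HOUGH_GRADIENT,1,200,param1=80,param2=12,minRadius=24,maxRadius=72)
x=cs[0,0]/4;p=(u-r+x[0],v-r+x[1]);print(p,x[2],tri(a,(297.975,100.225),b,p), onz(b,*p,.249))
```

```text
rotvec(tool) [-0.003  0.001 -0.003]
d world [-0.0026  0.0007 -0.08  ] d tool(after rot) [ 0.0009 -0.0025  0.08  ] |d| 0.08 t 13.075 q6 0.27
250 213
(np.float32(250.375), np.float32(214.875)) 10.825 (array([0.6285476 , 0.28677442, 0.25043225]), np.float64(0.00023723397979203903)) [0.628654   0.28621886 0.249     ]
```

View pics/w8.png

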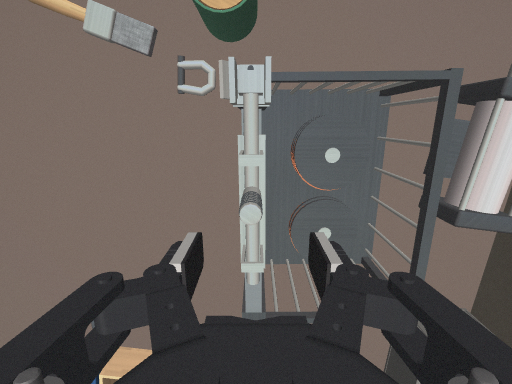

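The handle top is at (250,215), between the pads, and the rod runs vertically (x≈251) in line with the tool. The refined handle axis is (0.6286, 0.2865), top z 0.250.

To row units: 0.03 m is 0.48, 0.02 m is 0.32.

Call:
send_path:
  moves: [0,0,0,0,-0.048,0.48,0.06,0,0,0,0,0,0.48,0.06,0,0,0,0,0,0.32,0.06,0,0,0,0,0,0,0.06]
  grip_force: 60

```text
time: 13.62
tcp_pos: [0.6267, 0.287, 0.2206]
tcp_rot: [-0.0, 0.686, 0.728, -0.001]
ft_force: [-0.6, -0.1, -0.3]
finger_gap: 0.0603
gripper_force: 0.0
```

```bash
python3 -c "
from h import *;plan([.6286,.2865,.219],np.radians(3.5))"
```

```text
rotvec(tool) [-0.001  0.001 -0.001]
d world [ 0.0019 -0.0005 -0.0016] d tool(after rot) [-0.0006  0.0019  0.0016] |d| 0.003 t 13.625 q6 0.27
```

To row units: 0.0015 m is 0.024, -0.0005 m is -0.008.

Call:
send_path:
  moves: [0,0,0,-0.008,0.024,0.024,0.06,0,0,0,0,0,0,0.01,0,0,0,0,0,0,0.01,0,0,0,0,0,0,0.01,0,0,0,0,0,0,0.01,0,0,0,0,0,0,0.01]
  grip_force: 60

```text
time: 14.38
tcp_pos: [0.6279, 0.2872, 0.2199]
tcp_rot: [-0.001, 0.685, 0.728, -0.001]
ft_force: [-5.7, -0.8, 5.2]
finger_gap: 0.0159
gripper_force: 58.5
```

Call:
send_path:
  moves: [0,0,0,0,0,-0.064,0.01,0,0,0,0,-0.008,-0.064,0.01,0,0,0,0,0,-0.048,0.01,0,0,0,0,0,0,0.01]

```text
time: 14.88
tcp_pos: [0.6279, 0.2872, 0.2294]
tcp_rot: [-0.001, 0.686, 0.728, -0.001]
ft_force: [-5.6, -0.2, -2.6]
finger_gap: 0.0164
gripper_force: 58.6
```

To row units: -0.003 m is -0.048, -0.0015 m is -0.024.

Call:
send_path:
  moves: [0,0,0,0,0,-0.024,0.01,0,0,0,-0.048,0,0,0.01,0,0,0,-0.048,0,0,0.01,0,0,0,0,0,0,0.01]

```text
time: 15.38
tcp_pos: [0.6282, 0.2815, 0.2307]
tcp_rot: [-0.001, 0.685, 0.728, -0.001]
ft_force: [-5.3, 1.0, -0.7]
finger_gap: 0.0163
gripper_force: 58.6
```

To row units: -0.003 m is -0.048.

Call:
send_path:
  moves: [0,0,0,-0.048,0,0,0.01,0,0,0,-0.048,0,0,0.01,0,0,0,0,0,0,0.01]

```text
time: 15.75
tcp_pos: [0.6286, 0.2755, 0.2307]
tcp_rot: [-0.001, 0.685, 0.728, -0.001]
ft_force: [-5.6, -0.5, -1.6]
finger_gap: 0.016
gripper_force: 58.6
```

Call:
send_path:
  moves: [0,0,0,-0.08,0,0,0.01,0,0,0,-0.112,0,0,0.01,0,0,0,-0.112,0,0,0.01,0,0,0,-0.112,0,0,0.01,0,0,0,0,0,0,0.01]

```text
time: 16.38
tcp_pos: [0.6302, 0.2487, 0.2307]
tcp_rot: [-0.001, 0.686, 0.728, -0.002]
ft_force: [-5.3, -0.3, -2.7]
finger_gap: 0.0163
gripper_force: 58.6
```

To row units: -0.007 m is -0.112, -0.0575 rad is -0.2875.

Call:
send_path:
  moves: [0,0,-0.2875,0,-0.112,0,0.01,0,0,-0.2875,0,-0.112,0,0.01,0,0,0,0,0,0,0.01]

```text
time: 16.75
tcp_pos: [0.6185, 0.2474, 0.2314]
tcp_rot: [0.001, 0.643, 0.766, 0.0]
ft_force: [0.2, -1.1, -2.1]
finger_gap: 0.0161
gripper_force: 58.8
```

To row units: -0.007 m is -0.112, -0.0575 rad is -0.2875.

Call:
send_path:
  moves: [0,0,-0.2875,0,-0.112,0,0.01,0,0,-0.2875,0,-0.112,0,0.01,0,0,-0.2875,0,-0.112,0,0.01,0,0,-0.2875,0,-0.112,0,0.01,0,0,-0.2875,0,-0.112,0,0.01,0,0,-0.2875,0,-0.112,0,0.01,0,0,0,0,0,0,0.01]

```text
time: 17.62
tcp_pos: [0.5794, 0.2344, 0.2317]
tcp_rot: [0.002, 0.503, 0.865, 0.001]
ft_force: [2.8, -0.8, -1.5]
finger_gap: 0.016
gripper_force: 59.0
```

Run:
```python
from h import *
o=env.get_obs();h=np.array([.6376,.1274]);d=o['tcp_pos'][:2]-h
print('r',np.linalg.norm(d),'gate rad',np.arctan2(d[1],d[0])-np.radians(93.5), 'tool yaw', np.arctan2(*rot(o).as_matrix()[[1,0],0])-np.radians(93.5),o['ft_force'],o['torque'])
b=snap('wrist');t=snap('top');s=snap('side')
import pickle;pickle.dump((b,t,s),open('w9.pkl','wb'))
cv2.imwrite('pics/w9.png',np.hstack([b['img'][:,56:456],cv2.resize(s['img'][190:340,60:260],(400,300))[:].copy() if 0 else cv2.resize(s['img'][180:340,60:227],(400,384))]))
```

```text
r 0.1218135723495324 gate rad 0.4372344891339741 tool yaw 0.4566436566515717 [ 2.76551455 -0.84276982 -1.47785321] [-0.31502986 -0.04699792 -0.31097851]
```

View pics/w9.png

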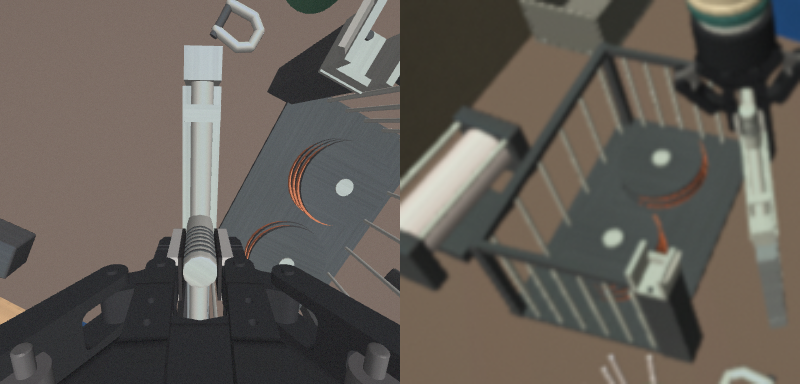

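The gate stands ajar, its nose at (203,62) clear of the keeper at (350,60), with the handle still gripped and the shackle untouched. I'll measure the rod's heading to check the opening.

Run:
```python
from h import *
import pickle
b,t,s=pickle.load(open('w9.pkl','rb'))
z=.195
A=onz(b,203+56,64,z);B=onz(b,203+56,205,z)
print('rod heading-93.5',np.degrees(np.arctan2(*(A-B)[[1,0]]))-93.5, np.arctan2(*(A-B)[[1,0]])-np.radians(93.5),A)
p=A[:2]-[.6376,.1274];print(np.linalg.norm(p),np.arctan2(p[1],p[0])-np.radians(93.5))
```

```text
rod heading-93.5 26.397504834131638 0.4607233736667167 [0.53167194 0.32496742 0.195     ]
0.2241732331760682 0.4310701441231155
```

Call:
send_path:
  moves: [0,0,-0.05,0,-0.024,0,0.01,0,0,0,0,0,0,0.01,0,0,0,0,0,0,0.01,0,0,0,0,0,0,0.01,0,0,0,0,0,0,0.01]
  grip_force: 60

```text
time: 18.4
tcp_pos: [0.5768, 0.2343, 0.2314]
tcp_rot: [0.0, 0.497, 0.868, 0.0]
ft_force: [2.9, -0.3, -1.4]
finger_gap: 0.0164
gripper_force: 58.9
```

```bash
python3 -c "
from bench import env
print(env.sign_off())"
```

```text
the job is handed in; nothing more can be done
None
```

I've handed the job in at 18.4 s: the pliers lie flat and released in the drawer, the bolt was lifted over the lip and drawn about 38 mm, and the gripper still holds the gate about 11 cm ajar by the bolt handle; sign-off returned no verdict.

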